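Lock the bayonet die cap of a clay extruder

ROBOT

A 6-joint arm with a two-finger parallel gripper is mounted at the origin on a cart in front of the work surface, level with it; the furniture and walls round the work are solid. World frame = base frame: x ahead of the robot, y to its left, z up, the work surface at z = 0. Lengths are in mm, angles in rad, forces in N, time in s.
With the tool pointing down it reaches from about 275 to 750 mm from the base axis. Payload 10.2 kg.
Tool frame: the origin (TCP) lies between the finger pads; the fingertips stand 22 mm ahead of it and the grasp point (between the pads) lies 3 mm ahead of it (ctrl.nose_length is the distance from the TCP to the fingertips, in mm); y points along the fingers, z is the direction in which the jaws open and shut, and the axes are right-handed (so a half turn about y gives the same grasp; the last joint's range is limited). The gripper opens to 85 mm and grips with 20 to 120 N. Pads are 22 mm wide; open, the fingers measure 114 mm over their backs; the gripper's body (76 mm by 85 mm) begins 54 mm behind the grasp point. The pads swing forward as they close: fully open they stand 13 mm farther back than shut.
Start: joints at [-1.389, 0.313, 1.498, -0, 1.331, -0.223], TCP at [206.751, -482.582, 253.294] pointing down, gripper open.
Joint ranges: [-2.94, 2.94], [-0.97, 2.17], [0.19, 2.56], [-1.23, 4.37], [0.02, 3.11], [-2.88, 2.88]. Speed limits (rad/s): [2.39, 2.39, 3.01, 3.14, 3.14, 3.14].

INTERFACE

Orientations are given as a unit quaternion [w, x, y, z].
In Python, from rig import ctrl, eyes, models gives the robot as it stands.
- The arm moves only by the shell command python3 -m crank 'ROWS' [FORCE]. ROWS is JSON, a list of rows, each an object with "dp": the shift along the tool's x, y, z in mm, a list of three; "roll": the turn about the tool's y in rad; "gripper": the closure in counts, from 0 (fully open) to 255 (shut). A call has 1 to 10 rows; each row is the pose to reach, as a shift and turn from the pose commanded when the call began, along the tool's axes at that moment; what a row does not reach only later rows make up. A row lasts 1/12 s, in which the tool goes at most 41.7 mm and 7.16 degrees, less where a joint would pass 70% of its speed; a pose out of reach is approached as far as the arm can. A call with a gripper value outside its range is refused whole. The fingers move at their own pace and stop on an object; FORCE is the grip in N (left out, the last holds). Time passes only in rows, so rows that repeat a pose let the fingers close. It gives the time, the measured TCP pose, the force and the opening at its end, in the units of the state.
- ctrl.sense(): the state, without advancing time (a new reading comes with each control period).
- eyes.capture(name): name is "side" or "top" or "wrist"; returns a dict with "color" (400x640x3 uint8, red, green, blue), "fx", "fy", "cx", "cy" (pixels), "distortion" ([k1, k2, p1, p2, k3] as OpenCV has them; the pictures are not rectified), "R" (3x3) and "t" (3): a world point X has camera coordinates R X + t. Camera axes: x right, y down, z forward; pixel columns grow to the right and rows downward; lengths in mm; the calibration is good to about 2 mm. A picture is of the moment at which its call begins. There is no depth.
- ctrl.finish_job(): hands the job in, once; it reports no verdict.
Trained networks look in a picture, given as the dict that the camera call returned (one of the last four; its "shot" number tells which), for a name from the list of things; names that differ only in an ending like _2 or _b are one class to them, and where a whole thing is asked for, a point or a joint stands for the part that bears it (a point fixed in the world has none). Each returns a list of dicts, best first, with "confidence" (0 to 1); they miss things now and then, are a little off and sometimes report something else, mostly with a low value. They report only what shows in the picture. A call takes as long as a camera call. They do not tell look-alikes from the thing itself.
- models.spot_in(picture, label): "extent" ([centre column, centre row, width, height] in pixels, round what is visible of it).
- models.spot_point(picture, label): "centre" ([column, row] in pixels: a listed point, or the origin of a listed thing).
The state is a dict: "time_s": time; "joints": joint angles; "dq": joint speeds; "tau": joint torques, N m; "eef_pos": TCP position; "ee_rot": TCP orientation; "force": force on the tool from outside, world axes, zero at the start; "wrist_torque": the same for the moment, N m; "grip_width": opening from 0.0 (shut) to 1.0 (fully open).
Only numpy, scipy, OpenCV 4.12 (cv2) and the standard library are available. Lean on these libraries where they do the work, as an engineer would, in place of code of your own. Each camera call takes 0.05 s, during which the arm holds its last target. There are 200 camera calls.

TASK

The die cap of the clay extruder is on the barrel but not locked yet. Lock it: the steel pin from the die rack must go through the bush on the cap and on through the matching hole of the barrel flange hidden beneath, fully home with its head flat on the bush. The holes do not line up yet: the cap has to be turned clockwise (seen from above; it has two posts for that), and a pin that stands in the bush drops when they meet. Leave the things lying around where they are.

Things in the scene. Friction and masses are not known exactly. Their poses are not given: they have to be found in the camera images.
- pin_head (a point): centre of the head of the loose steel lock pin (about 90 g); z runs along the pin, nose to head. Head: upright cylinder 30 mm across, 26 mm high. Shank under it: 16 mm across, 72 mm long, oiled, its last 8 mm tapering to a blunt nose 7 mm across, so the nose end is 85 mm below this point. It starts upright, nose down, in the die rack, with 32 mm of shank showing under the head.
- die_rack: fixed hardwood block 62 (x) x 170 (y) mm, 45 mm high; origin at the centre of its underside. The pin stands 40 mm deep in its 17.4 mm bore, 55 mm along +y. Two spare steel dies, 68 mm discs, stand on edge in saw slots 12 and 48 mm along -y, up to 80 mm high.
- cap_hole (a point): centre of the mouth of the bush, a steel collar 32 mm across standing 12 mm above the cap's top face; 125 mm above the table; moves with the cap; x points away from the cap's centre, z up. Its bore, 17.2 mm across, goes straight down 30 mm through bush and cap, 58 mm from the cap's centre. With the pin home the head's underside lies on the bush: pin_head is then 13 mm above this point.
- cap_centre (a point): centre of the flat top face of the aluminium cap (113 mm above the table, 170 mm across, star-shaped die opening), on the vertical axis it turns about on the fixed barrel. It turns stiffly (0.12 N m) and stays where left. The holes line up 20 to 70 degrees clockwise from above of its start; the angle is not known and the cap hides it, so it must be felt; the bayonet's stop comes 20 degrees later.
- post_a (a point): on the axis of one of the cap's two upright round steel posts for turning it: 18 mm across, 42 mm high above the cap (collar 27 mm across round its lowest 4 mm). This point is 26 mm above the cap's top face, 58 mm from cap_centre, 115 degrees counter-clockwise from above of the bush. It moves with the cap.
- post_b (a point): the same on the other post, 115 degrees clockwise of the bush. How the pin behaves: until the holes line up it stands on the flange under the cap, its head's underside 42 mm above the bush. When they line up it drops 8 to 19 mm by itself and the cap is held. A spring plunger in the flange's 18.4 mm hole stops it there; pushing it past and on down takes up to 20 N.
- sprig_mould: bystander: round tan plaster mould, 66 mm across, 34 mm high; origin at the centre of its underside.
- oxide_bottle: bystander: small brown bottle with a black cap, 38 mm across, 76 mm high; origin at the centre of its underside.
- wood_block: bystander: pine block 45 (x) x 90 (y) mm, 30 mm high; origin at the centre of its underside.
There are look-alikes about, which are no part of the job. What is meant by the part that bears pin_head is not green or turquoise, and is the larger of those in its own colour.

How it is judged:
By the outcome, as a careful person would: the job done as asked, in the order asked, and still so for the second after the job is handed in, with the robot touching nothing.
It also fails if it takes over 54 s, if anything falls off the work surface, if the arm or the gripper's body presses on something with over 40 N, if the wrist force passes 120 N, or if a joint passes its speed limit or range.

## Working session

There is one attempt and no reset: what is moved stays moved. The work goes in short steps, Python scripts to look and compute and a shell command to move; the robot and the scene stay as the last step left them, time stands still between calls to the robot, and variables do not carry over. Pictures are saved under pics/ and viewed, about 8 in all and at most 12, crops included, and the job is handed in when it is done.

```bash
ls; mkdir -p pics; cat > h.py <<'E'
import numpy as np, cv2
from rig import ctrl, eyes, models
def K(p): return np.array([[p['fx'],0,p['cx']],[0,p['fy'],p['cy']],[0,0,1.]])
def ray(p,px):
    u=cv2.undistortPoints(np.array([[px]],float),K(p),np.array(p['distortion'],float))[0,0]
    R=np.array(p['R']);t=np.array(p['t']); return -R.T@t, R.T@np.array([u[0],u[1],1])
def at_z(p,px,z):
    o,d=ray(p,px); return o+d*(z-o[2])/d[2]
def tri(obs):
    A=np.zeros((3,3));b=np.zeros(3)
    for p,px in obs:
        o,d=ray(p,px); d=d/np.linalg.norm(d); M=np.eye(3)-np.outer(d,d);A+=M;b+=M@o
    return np.linalg.solve(A,b)
def proj(p,X):
    R=np.array(p['R']);r,_=cv2.Rodrigues(R)
    return cv2.projectPoints(np.array([X],float),r,np.array(p['t'],float),K(p),np.array(p['distortion'],float))[0].ravel()
def save(p,n): cv2.imwrite('pics/'+n,p['color'][:,:,::-1])
E
python3 - <<'E'
from h import *
print(ctrl.sense())
np.set_printoptions(precision=1,suppress=True)
ps={n:eyes.capture(n) for n in('side','top')}
cv2.imwrite('pics/a.png',np.vstack([p['color'] for p in ps.values()])[:,:,::-1][:, :] if 0 else cv2.resize(np.vstack([p['color'] for p in ps.values()])[:,:,::-1],None,fx=.75,fy=.75))
for n,p in ps.items():
    print(n,ray(p,(320,200)))
    for l in('pin_head','cap_hole','cap_centre','post_a','die_rack','wood_block','oxide_bottle','sprig_mould'):
        print(l,[(np.round(d['centre']),round(d['confidence'],2)) for d in models.spot_point(p,l)][:5])
E
```

```text
pics
{'time_s': 0.0, 'joints': array([-1.38938914e+00,  3.13436200e-01,  1.49848321e+00, -2.23225468e-05,
        1.33102695e+00, -2.23419370e-01]), 'dq': array([-0.0004162 ,  0.00049863,  0.00084275,  0.00113199, -0.00081723,
       -0.00101262]), 'tau': array([-3.11790127e-04, -4.12269008e+01, -2.59743136e+01, -2.35941025e-04,
        4.22258847e-03,  9.59124780e-09]), 'eef_pos': array([ 206.70393337, -482.31965743,  252.72476601]), 'ee_rot': array([ 0.14215665, -0.14215187,  0.69314882, -0.69219149]), 'force': array([ 0.44305896,  0.83116973, -1.01906341]), 'wrist_torque': array([-0.01570746,  0.06252515,  0.03970265]), 'grip_width': 1.0069371708295247}
side (array([  987.3, -1033. ,   567.8]), array([-0.4,  0.8, -0.4]))
pin_head [(array([252., 217.]), 0.5), (array([243., 222.]), 0.49), (array([281., 212.]), 0.49)]
cap_hole [(array([361., 163.]), 0.91), (array([345., 168.]), 0.35)]
cap_centre [(array([345., 172.]), 0.84)]
post_a [(array([344., 171.]), 0.81), (array([326., 155.]), 0.8), (array([295., 190.]), 0.65)]
die_rack [(array([226., 265.]), 0.61)]
wood_block [(array([272., 299.]), 0.94)]
oxide_bottle [(array([295., 192.]), 0.75), (array([244., 224.]), 0.35)]
sprig_mould [(array([262., 224.]), 0.69)]
top (array([ 303.9,  -77.7, 1406.8]), array([ 0.2,  0. , -1. ]))
pin_head [(array([305., 138.]), 0.66), (array([395., 230.]), 0.65), (array([362., 240.]), 0.5), (array([339., 228.]), 0.39)]
cap_hole [(array([238., 177.]), 0.92)]
cap_centre [(array([257., 189.]), 0.9)]
post_a [(array([274., 175.]), 0.88), (array([251., 208.]), 0.59)]
die_rack [(array([409., 235.]), 0.8)]
wood_block [(array([426., 187.]), 0.83)]
oxide_bottle [(array([236., 176.]), 0.74), (array([248., 258.]), 0.47), (array([274., 177.]), 0.29)]
sprig_mould [(array([322., 262.]), 0.95)]
```

```bash
python3 - <<'E'
from h import *
np.set_printoptions(precision=1,suppress=True)
p=eyes.capture('top'); q=eyes.capture('side')
a=cv2.resize(p['color'][110:290,200:460],None,fx=3,fy=3,interpolation=cv2.INTER_CUBIC)
cv2.imwrite('pics/b.png',a[:,:,::-1])
a=cv2.resize(q['color'][120:330,180:420],None,fx=2.8,fy=2.8,interpolation=cv2.INTER_CUBIC)
cv2.imwrite('pics/c.png',a[:,:,::-1])
print('hole',at_z(p,(238,177),125),'cc',at_z(p,(257,189),113),'pa',at_z(p,(274,175),139),'pb',at_z(p,(251,208),139))
print('tri hole',tri([(p,(238,177)),(q,(361,163))]),'cc',tri([(p,(257,189)),(q,(345,172))]))
for c in((305,138),(395,230),(362,240),(339,228)): print(c,at_z(p,c,90),[proj(q,at_z(p,c,z)) for z in (90,)])
for l,c,z in(('rack',(409,235),0),('wood',(426,187),0),('mould',(322,262),0),('bottle',(248,258),0)): print(l,at_z(p,c,z))
E
```

```text
hole [577.4 154.6 125. ] cc [548.9 105.4 113. ] pa [581.2  59.6 139. ] pb [494.7 114.9 139. ]
tri hole [578.5 155.3 123.3] cc [550.2 106.3 107.8]
(305, 138) [695.3 -14.7  90. ] [array([380.9, 203.7])]
(395, 230) [ 451.4 -255.8   90. ] [array([243.7, 223.4])]
(362, 240) [ 423.8 -169.9   90. ] [array([253.6, 206.6])]
(339, 228) [ 454.  -109.7   90. ] [array([276.7, 199.8])]
rack [ 448.2 -307.1    0. ]
wood [ 585.3 -356.6    0. ]
mould [369.1 -66.6   0. ]
bottle [375.4 138.6   0. ]
```

View pics/b.png

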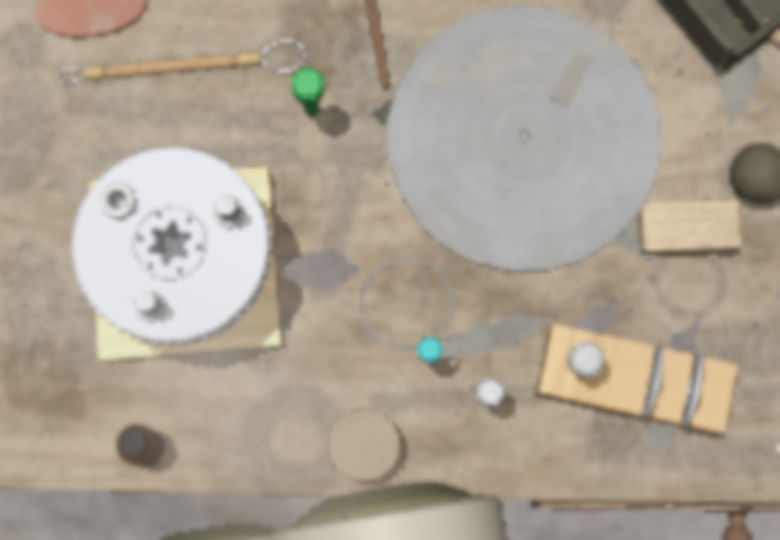

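View pics/c.png

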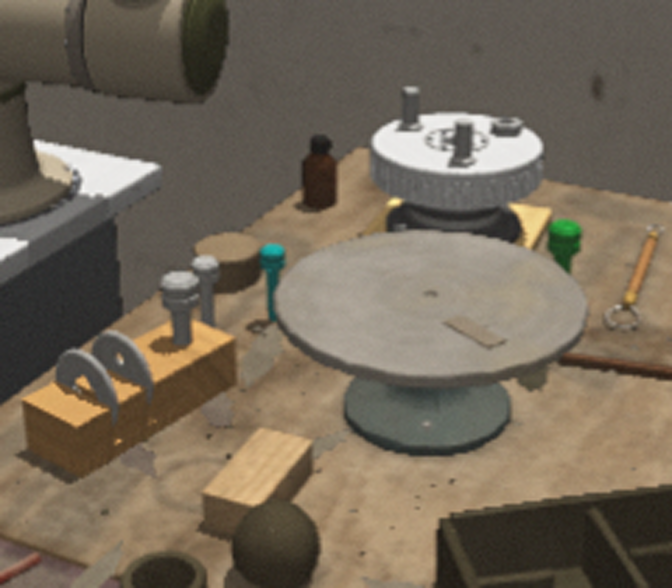

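The pin candidates in the top picture are green (305,138), turquoise (343,227), small grey standing on the table (363,240), and large grey in the die rack (395,230). I take the large grey one in the rack; both crops show it as the bigger of the two greys, standing in the block. The cap is at (257,189), with its bush at (238,177).

```bash
cat >> h.py <<'E'
from scipy.spatial.transform import Rotation as Ro
def axes():
    s=ctrl.sense(); w,x,y,z=s['ee_rot']; return Ro.from_quat([x,y,z,w]).as_matrix(), s
def st():
    R,s=axes(); print('t',round(s['time_s'],2),'pos',s['eef_pos'].round(1),'F',s['force'].round(1),'grip',round(s['grip_width'],3),'jawdeg',round(np.degrees(np.arctan2(R[1,2],R[0,2])),1),'j6',s['joints'][5].round(2))
def dp(target):
    R,s=axes(); print('dp to',target,(R.T@(np.array(target,float)-s['eef_pos'])).round(1))
E
python3 - <<'E'
from h import *
np.set_printoptions(precision=2,suppress=True)
R,s=axes(); print(R); st()
p=eyes.capture('top');q=eyes.capture('side')
a=models.spot_in(p,'pin_head');b=models.spot_in(q,'pin_head')
print([(d['extent'],d['confidence']) for d in a],[(d['extent'],d['confidence']) for d in b])
print(at_z(p,(395.2,229.7),103), tri([(p,(395.2,229.7)),(q,(243,221))]))
dp((451,-256,200))
E
```

```text
[[-0.92 -0.    0.39]
 [-0.39  0.   -0.92]
 [-0.   -1.   -0.  ]]
t 1.0 pos [ 206.7 -482.6  253.3] F [-0.1  1.1 -0. ] grip 0.999 jawdeg -66.8 j6 -0.22
[([396.4, 228.7, 7.9, 12.4], 0.54), ([254.6, 192.2, 67.1, 63.3], 0.51), ([343.9, 227.1, 9.4, 4.7], 0.46)] [([254.8, 222.2, 11.7, 27.0], 0.75), ([246.4, 228.2, 12.1, 22.7], 0.6)]
[ 450.78 -254.56  103.  ] [ 450.93 -255.94   96.08]
dp to (451, -256, 200) [-313.7   53.3 -112.1]
```

```bash
R='{"dp":[-314,43,-112],"roll":-0.956,"gripper":0}'; python3 -m crank '[{"dp":[-314,40,-112],"roll":-0.956,"gripper":0},{"dp":[-314,40,-112],"roll":-0.956,"gripper":0},{"dp":[-314,40,-112],"roll":-0.956,"gripper":0},{"dp":[-314,40,-112],"roll":-0.956,"gripper":0},{"dp":[-314,40,-112],"roll":-0.956,"gripper":0},{"dp":[-314,40,-112],"roll":-0.956,"gripper":0},{"dp":[-314,40,-112],"roll":-0.956,"gripper":0},{"dp":[-314,40,-112],"roll":-0.956,"gripper":0},{"dp":[-314,40,-112],"roll":-0.956,"gripper":0},{"dp":[-314,40,-112],"roll":-0.956,"gripper":0}]'
python3 -m crank '[{"dp":[0,0,0],"roll":0,"gripper":0},{"dp":[0,0,0],"roll":0,"gripper":0}]'
python3 - <<'E'
from h import *
np.set_printoptions(precision=1,suppress=True)
st(); dp((451,-256,200))
p=eyes.capture('wrist'); save(p,'w1.png')
for d in models.spot_point(p,'pin_head'): print(d['centre'],round(d['confidence'],2),at_z(p,d['centre'],90))
print(proj(p,(451,-256,90)),proj(p,(451,-256,103)))
E
```

```text
time_s: 2.03
eef_pos: [452.3, -254.4, 212.9]
ee_rot: [0.446, -0.446, 0.549, -0.549]
force: [0.4, -1.1, 0.6]
grip_width: 0.998
time_s: 2.2
eef_pos: [450.6, -256.9, 213.5]
ee_rot: [-0.444, 0.444, -0.55, 0.55]
force: [-0.8, 0.2, -0.2]
grip_width: 0.998
t 2.2 pos [ 450.6 -256.9  213.5] F [-0.8  0.2 -0.2] grip 0.998 jawdeg -12.1 j6 -0.53
dp to (451, -256, 200) [-1.  13.5  0.2]
[315.8, 194.2] 0.91 [ 450.7 -254.7   90. ]
[288.8, 18.2] 0.87 [ 459.1 -128.4   90. ]
[257.0, 92.8] 0.63 [ 425.4 -171.5   90. ]
[316.5 195.7] [316.5 200.5]
```

View pics/w1.png

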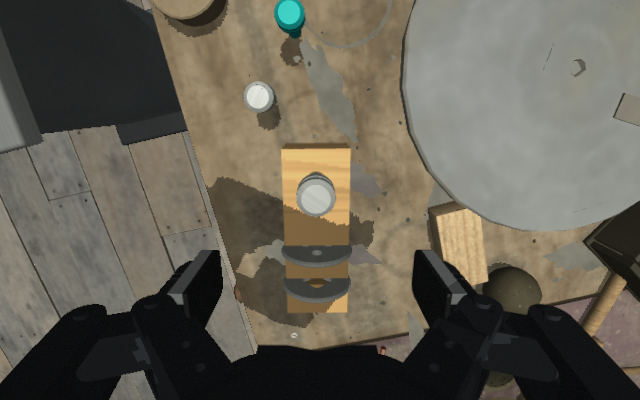

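```bash
python3 -m crank '[{"dp":[-1.5,40,0.3],"roll":0,"gripper":0},{"dp":[-1.5,80,0.3],"roll":0,"gripper":0},{"dp":[-1.5,110,0.3],"roll":0,"gripper":0},{"dp":[-1.5,120,0.3],"roll":0,"gripper":0},{"dp":[-1.5,120,0.3],"roll":0,"gripper":0},{"dp":[-1.5,120,0.3],"roll":0,"gripper":0},{"dp":[-1.5,120,0.3],"roll":0,"gripper":200},{"dp":[-1.5,120,0.3],"roll":0,"gripper":200},{"dp":[-1.5,120,0.3],"roll":0,"gripper":200},{"dp":[-1.5,120,0.3],"roll":0,"gripper":200}]' 50
python3 -m crank '[{"dp":[0,0,0],"roll":0,"gripper":200},{"dp":[0,0,0],"roll":0,"gripper":200},{"dp":[0,0,0],"roll":0,"gripper":200},{"dp":[0,0,0],"roll":0,"gripper":200},{"dp":[0,0,0],"roll":0,"gripper":200}]'
```

```text
time_s: 3.13
eef_pos: [452.2, -254.8, 94.2]
ee_rot: [-0.445, 0.445, -0.549, 0.55]
force: [0.1, -0.3, 0.1]
grip_width: 0.453
time_s: 3.55
eef_pos: [452.0, -254.8, 94.0]
ee_rot: [-0.445, 0.445, -0.549, 0.55]
force: [-1.8, 1.3, 6.6]
grip_width: 0.336
```

```bash
python3 -m crank '[{"dp":[0,-15,0],"roll":0,"gripper":200},{"dp":[0,-40,0],"roll":0,"gripper":200},{"dp":[0,-80,0],"roll":0,"gripper":200},{"dp":[0,-120,0],"roll":0,"gripper":200},{"dp":[0,-150,0],"roll":0,"gripper":200},{"dp":[0,-170,0],"roll":0,"gripper":200},{"dp":[0,-175,0],"roll":0,"gripper":200},{"dp":[0,-175,0],"roll":0,"gripper":200},{"dp":[0,-175,0],"roll":0,"gripper":200}]'
python3 - <<'E'
from h import *
st(); dp((577.5,154.8,268)); dp((577.5,120,268))
E
```

```text
time_s: 4.3
eef_pos: [451.5, -254.2, 266.8]
ee_rot: [0.445, -0.445, 0.55, -0.549]
force: [0.7, -0.9, -1.6]
grip_width: 0.335
t 4.3 pos [ 451.5 -254.2  266.8] F [ 0.7 -0.9 -1.6] grip 0.335 jawdeg -12.0 j6 -0.53
dp to (577.5, 154.8, 268) [-426.3   -0.8   37.9]
dp to (577.5, 120, 268) [-392.3   -0.8   45.2]
```

```bash
python3 -m crank '[{"dp":[-40,0,4],"roll":0,"gripper":200},{"dp":[-80,0,8],"roll":0,"gripper":200},{"dp":[-120,0,11],"roll":0,"gripper":200},{"dp":[-160,0,14],"roll":0,"gripper":200},{"dp":[-200,0,18],"roll":0,"gripper":200},{"dp":[-240,0,21],"roll":0,"gripper":200},{"dp":[-280,0,25],"roll":0,"gripper":200},{"dp":[-320,0,28],"roll":0,"gripper":200},{"dp":[-360,0,32],"roll":0,"gripper":200},{"dp":[-395,0,35],"roll":0,"gripper":200}]'
python3 -m crank '[{"dp":[-20,0,2],"roll":0,"gripper":200},{"dp":[-31,0,3],"roll":0,"gripper":200},{"dp":[-31,0,3],"roll":0,"gripper":200},{"dp":[-31,0,3],"roll":0,"gripper":200}]'
python3 - <<'E'
from h import *
np.set_printoptions(precision=1,suppress=True)
st()
p=eyes.capture('wrist');q=eyes.capture('side');t=eyes.capture('top')
for n,c in(('w',p),('s',q),('t',t)):
  for l in('cap_hole','cap_centre','post_a','pin_head'):
    z={'cap_hole':125,'cap_centre':113,'post_a':139,'pin_head':263}[l]
    for d in models.spot_point(c,l)[:3]: print(n,l,np.round(d['centre']),round(d['confidence'],2),at_z(c,d['centre'],z))
a=cv2.resize(q['color'][90:220,260:430],(640,489),interpolation=cv2.INTER_CUBIC)
cv2.imwrite('pics/d.png',np.hstack([cv2.resize(p['color'],(400,250)),cv2.resize(a,(327,250))])[:,:,::-1])
E
```

```text
time_s: 5.13
eef_pos: [568.2, 127.0, 265.9]
ee_rot: [0.444, -0.446, 0.55, -0.549]
force: [1.2, -0.7, -1.4]
grip_width: 0.333
time_s: 5.47
eef_pos: [577.5, 153.5, 267.1]
ee_rot: [0.444, -0.446, 0.55, -0.549]
force: [-1.1, -0.6, -0.3]
grip_width: 0.335
t 5.47 pos [577.5 153.5 267.1] F [-1.1 -0.6 -0.3] grip 0.335 jawdeg -12.0 j6 0.27
w cap_hole [317. 190.] 0.95 [577.9 153.5 125. ]
w cap_hole [288. 241.] 0.6 [543.5 114.2 125. ]
w cap_centre [292. 245.] 0.87 [544.1 104.7 113. ]
w post_a [220. 254.] 0.64 [486.8 120.2 139. ]
w post_a [332. 301.] 0.57 [570.3  55.1 139. ]
w pin_head [317. 275.] 0.83 [577.7 152.9 263. ]
w pin_head [449. 299.] 0.72 [632.8 128.7 263. ]
s cap_hole [360. 162.] 0.57 [574.7 156.2 125. ]
s cap_centre [343. 167.] 0.82 [535.1 126.4 113. ]
s post_a [326. 155.] 0.77 [479.1 135.3 139. ]
s post_a [341. 167.] 0.71 [558.2  57.8 139. ]
s pin_head [254. 215.] 0.75 [ 643.4 -507.6  263. ]
s pin_head [380. 205.] 0.71 [ 801.6 -387.9  263. ]
s pin_head [278. 214.] 0.5 [ 674.4 -488.6  263. ]
t cap_hole [236. 179.] 0.6 [572.8 159.4 125. ]
t cap_centre [256. 187.] 0.92 [553.1 108.4 113. ]
t cap_centre [411. 235.] 0.24 [ 437.5 -293.1  113. ]
t post_a [249. 212.] 0.84 [484.4 119.8 139. ]
t post_a [275. 180.] 0.68 [568.4  56.8 139. ]
t pin_head [301. 138.] 0.69 [643.9 -14.1 263. ]
t pin_head [364. 240.] 0.64 [ 408.6 -161.1  263. ]
t pin_head [341. 226.] 0.6 [ 438.5 -110.4  263. ]
```

View pics/d.png

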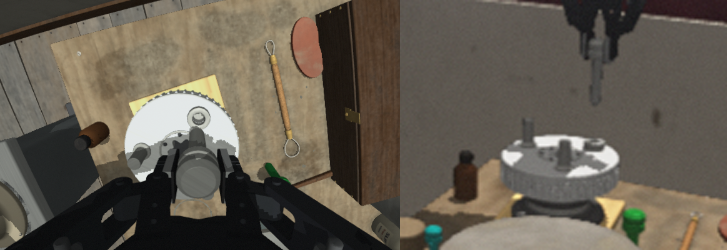

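```bash
python3 -m crank '[{"dp":[-1,25,0.3],"roll":0,"gripper":200},{"dp":[-1,48,0.3],"roll":0,"gripper":200},{"dp":[-1,52,0.3],"roll":0,"gripper":200},{"dp":[-1,56,0.3],"roll":0,"gripper":200},{"dp":[-1,60,0.3],"roll":0,"gripper":200},{"dp":[-1,60,0.3],"roll":0,"gripper":200},{"dp":[-1,60,0.3],"roll":0,"gripper":200}]'
python3 -c "
from h import *
st()"
```

```text
time_s: 6.8
eef_pos: [578.7, 155.1, 209.2]
ee_rot: [-0.445, 0.444, -0.549, 0.55]
force: [0.5, 0.6, -0.1]
grip_width: 0.335
t 6.8 pos [578.7 155.1 209.2] F [ 0.5  0.6 -0.1] grip 0.335 jawdeg -12.0 j6 0.28
```

```bash
python3 -m crank '[{"dp":[0,3,0],"roll":0,"gripper":200},{"dp":[0,6,0],"roll":0,"gripper":200},{"dp":[0,9,0],"roll":0,"gripper":200},{"dp":[0,12,0],"roll":0,"gripper":200},{"dp":[0,12,0],"roll":0,"gripper":200}]'
python3 -c "
from h import *
st()
q=eyes.capture('side');a=cv2.resize(q['color'][90:220,280:430],(600,520),interpolation=cv2.INTER_CUBIC)
cv2.imwrite('pics/e.png',a[:,:,::-1])"
```

```text
time_s: 7.22
eef_pos: [578.3, 154.9, 195.7]
ee_rot: [0.445, -0.445, 0.55, -0.55]
force: [1.6, -1.1, -1.6]
grip_width: 0.338
t 7.22 pos [578.3 154.9 195.7] F [ 1.6 -1.1 -1.6] grip 0.338 jawdeg -12.0 j6 0.28
```

View pics/e.png

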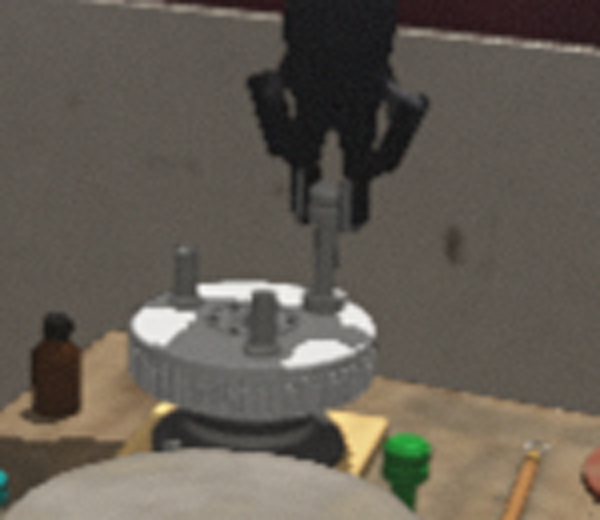

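The nose is in the bush (crop, about (322,300)), at about z=107. I lower it a little more and release.

```bash
python3 -m crank '[{"dp":[0,3,0],"roll":0,"gripper":200},{"dp":[0,6,0],"roll":0,"gripper":200},{"dp":[0,9,0],"roll":0,"gripper":200},{"dp":[0,9,0],"roll":0,"gripper":200},{"dp":[0,9,0],"roll":0,"gripper":140},{"dp":[0,9,0],"roll":0,"gripper":100},{"dp":[0,9,0],"roll":0,"gripper":60},{"dp":[0,9,0],"roll":0,"gripper":60},{"dp":[0,9,0],"roll":0,"gripper":60},{"dp":[0,9,0],"roll":0,"gripper":60}]'
python3 -m crank '[{"dp":[0,-20,0],"roll":0,"gripper":60},{"dp":[0,-50,0],"roll":0,"gripper":60},{"dp":[0,-75,0],"roll":0,"gripper":60},{"dp":[0,-75,0],"roll":0,"gripper":60},{"dp":[0,-75,0],"roll":0,"gripper":60}]'
python3 - <<'E'
from h import *
np.set_printoptions(precision=1,suppress=True)
st()
q=eyes.capture('side');a=cv2.resize(q['color'][90:220,280:430],(450,390),interpolation=cv2.INTER_CUBIC)
p=eyes.capture('wrist');t=eyes.capture('top')
b=cv2.resize(t['color'][130:240,210:310],(355,390),interpolation=cv2.INTER_CUBIC)[:,:345]
cv2.imwrite('pics/f.png',np.hstack([a,b])[:,:,::-1])
for c,x in ((p,'w'),(t,'t')):
  for l,z in(('post_a',139),('cap_centre',113),('pin_head',180)):
    for d in models.spot_point(c,l)[:3]: print(x,l,np.round(d['centre']),round(d['confidence'],2),at_z(c,d['centre'],z))
E
```

```text
time_s: 8.1
eef_pos: [578.3, 155.1, 187.4]
ee_rot: [0.445, -0.445, 0.55, -0.55]
force: [-0.1, 0.4, 0.0]
grip_width: 0.764
time_s: 8.52
eef_pos: [578.7, 155.1, 263.5]
ee_rot: [-0.446, 0.444, -0.549, 0.55]
force: [-1.5, -0.3, -1.4]
grip_width: 0.763
t 8.52 pos [578.7 155.1 263.5] F [-1.5 -0.3 -1.4] grip 0.763 jawdeg -12.0 j6 0.28
w post_a [216. 259.] 0.73 [485.5 119.9 139. ]
w post_a [333. 306.] 0.56 [572.   55.5 139. ]
w cap_centre [288. 245.] 0.72 [542.6 108.7 113. ]
w pin_head [317. 216.] 0.83 [578.6 153.8 180. ]
w pin_head [454. 306.] 0.5 [661.7  64.3 180. ]
t post_a [251. 213.] 0.82 [481.4 114.3 139. ]
t post_a [274. 177.] 0.68 [574.9  58.1 139. ]
t pin_head [304. 139.] 0.63 [666.9 -17.1 180. ]
t pin_head [363. 237.] 0.61 [ 423.4 -165.4  180. ]
t pin_head [341. 227.] 0.56 [ 447.3 -112.1  180. ]
```

View pics/f.png

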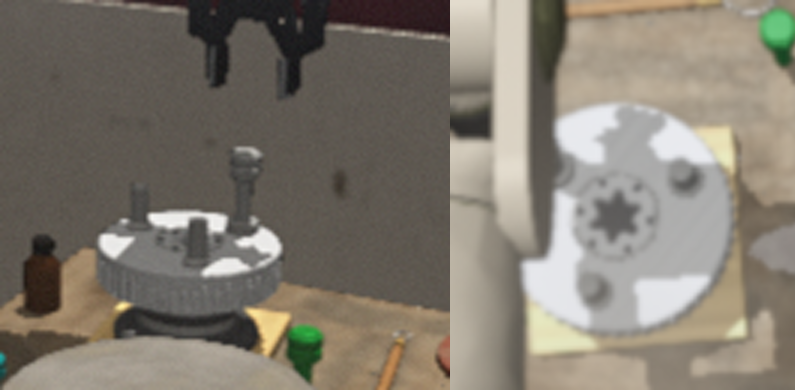

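```bash
python3 - <<'E'
from h import *
from scipy.optimize import least_squares
np.set_printoptions(precision=1,suppress=True)
t=eyes.capture('top')
cc=at_z(t,(256.8,190.9),113)[:2]; pb=at_z(t,(275.7,178.5),155)[:2]; pa=at_z(t,(250.3,210.4),155)[:2]; h=np.array([578,154])
print(cc,pb,pa)
def pts(v):
    c=v[:2]; return [c]+[c+58*np.array([np.cos(v[2]+a),np.sin(v[2]+a)]) for a in np.radians([0,115,-115])]
f=least_squares(lambda v:np.concatenate([a-b for a,b in zip(pts(v),[cc,h,pa,pb])]),[549,105,1.])
print(f.x,np.degrees(f.x[2]),f.fun,pts(f.x))
c=f.x[:2]
th=f.x[2]-np.radians(115)
for k in (0,20,45,70,75): print('post_b after',k,c+58*np.array([np.cos(th-np.radians(k)),np.sin(th-np.radians(k))]))
E
```

```text
[543.8 105.7] [568.7  53.2] [486.2 114. ]
[542.9 104.9   0.9] 53.96896931646022 [-1.  -0.8 -1.  -2.2 -0.3  2.   2.2  0.9] [array([542.9, 104.9]), array([577. , 151.8]), array([486., 116.]), array([571. ,  54.2])]
post_b after 0 [571.   54.2]
post_b after 20 [551.9  47.6]
post_b after 45 [526.9  49.2]
post_b after 70 [504.8  61.1]
post_b after 75 [501.1  64.6]
```

The picture shows the pin upright in the bush (side crop, head at about (246,160)), and post_b at about (571,54). I go over post_b and come down around it with a loose cage.

```bash
python3 - <<'E'
from h import *
st(); dp((571,54.5,264)); dp((571,54.5,148))
E
```

```text
t 9.02 pos [578.3 155.1 262. ] F [-0.  -0.2 -0.1] grip 0.77 jawdeg -12.0 j6 0.28
dp to (571, 54.5, 264) [99.9 -2.  13.8]
dp to (571, 54.5, 148) [ 99.9 114.   13.9]
```

```bash
python3 -m crank '[{"dp":[35,0,5],"roll":0,"gripper":60},{"dp":[70,0,10],"roll":0,"gripper":60},{"dp":[100,0,14],"roll":0,"gripper":60},{"dp":[100,0,14],"roll":0,"gripper":60},{"dp":[100,0,14],"roll":0,"gripper":60},{"dp":[100,40,14],"roll":0,"gripper":60},{"dp":[100,75,14],"roll":0,"gripper":60},{"dp":[100,75,14],"roll":0,"gripper":60}]' 20
python3 - <<'E'
from h import *
np.set_printoptions(precision=1,suppress=True)
st()
p=eyes.capture('wrist')
print(proj(p,(571,54.5,155)),proj(p,(578,154,206)))
cv2.imwrite('pics/g.png',p['color'][:,:,::-1])
E
```

```text
time_s: 9.68
eef_pos: [568.5, 55.6, 181.1]
ee_rot: [0.442, -0.448, 0.552, -0.547]
force: [-0.6, 1.2, -2.2]
grip_width: 0.767
t 9.68 pos [568.5  55.6 181.1] F [-0.6  1.2 -2.2] grip 0.767 jawdeg -12.0 j6 0.1
[322.4 252.7] [273.4  -2.7]
```

View pics/g.png

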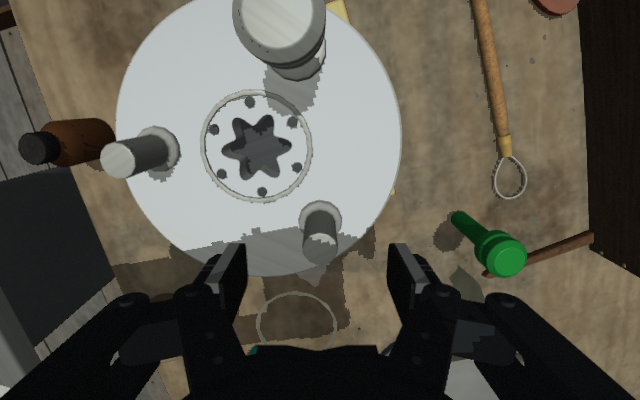

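Post_b's top is at (320,246) between the fingers and the pin head at (280,20) is clear of them. I descend and close the cage.

```bash
python3 -m crank '[{"dp":[-2,15,0],"roll":0,"gripper":60},{"dp":[-2,28,0],"roll":0,"gripper":60},{"dp":[-2,32,0],"roll":0,"gripper":60},{"dp":[-2,32,0],"roll":0,"gripper":120},{"dp":[-2,32,0],"roll":0,"gripper":160},{"dp":[-2,32,0],"roll":0,"gripper":185},{"dp":[-2,32,0],"roll":0,"gripper":185},{"dp":[-2,32,0],"roll":0,"gripper":185}]' 20
python3 - <<'E'
from h import *
np.set_printoptions(precision=1,suppress=True)
st()
p=eyes.capture('wrist')
print('c',at_z(p,(256,146),113))
R,s=axes()
c=np.array([543.5,105]); th0=np.arctan2(57-105,571-543.5)
for k in range(0,90,5):
    a=th0-np.radians(k); tgt=np.array([*(c+58*np.array([np.cos(a),np.sin(a)])),148])
    print(k,(R.T@(tgt-s['eef_pos'])).round(1))
E
```

```text
time_s: 10.4
eef_pos: [571.9, 56.3, 156.1]
ee_rot: [-0.445, 0.445, -0.549, 0.55]
force: [0.1, 1.0, 0.5]
grip_width: 0.273
t 10.4 pos [571.9  56.3 156.1] F [0.1 1.  0.5] grip 0.273 jawdeg -12.0 j6 0.1
c [552.7 111.6 113. ]
0 [1.5 7.8 0.9]
5 [ 4.7  7.8 -3. ]
10 [ 7.5  7.8 -7.2]
15 [ 10.    7.8 -11.6]
20 [ 12.1   7.8 -16.2]
25 [ 13.8   7.8 -21. ]
30 [ 15.    7.8 -25.9]
35 [ 15.8   7.8 -30.9]
40 [ 16.2   7.8 -36. ]
45 [ 16.2   7.8 -41. ]
50 [ 15.7   7.8 -46.1]
55 [ 14.7   7.8 -51. ]
60 [ 13.4   7.8 -55.9]
65 [ 11.6   7.8 -60.6]
70 [  9.4   7.8 -65.2]
75 [  6.8   7.8 -69.5]
80 [  3.9   7.8 -73.7]
85 [  0.6   7.8 -77.5]
```

```bash
cat > chk.py <<'E'
import sys; from h import *
R,s=axes(); f=R.T@s['force']; st(); print('Ftool',f.round(1))
sys.exit(int(abs(f[2])>9))
E
python3 -m crank '[{"dp":[1.3,0,-2],"roll":0,"gripper":185},{"dp":[2.6,0,-4],"roll":0,"gripper":185},{"dp":[3.8,0,-6],"roll":0,"gripper":185},{"dp":[5,0,-8],"roll":0,"gripper":185},{"dp":[6.2,0,-9.5],"roll":0,"gripper":185},{"dp":[7.3,0,-11],"roll":0,"gripper":185},{"dp":[8.3,0,-12.5],"roll":0,"gripper":185},{"dp":[9.3,0,-14],"roll":0,"gripper":185},{"dp":[10.2,0,-15.5],"roll":0,"gripper":185},{"dp":[10.6,0,-16.2],"roll":0,"gripper":185}]'
python3 chk.py
python3 - <<'E'
from h import *
p=eyes.capture('wrist')
np.set_printoptions(precision=1,suppress=True)
for l,z in(('cap_centre',113),('pin_head',180)):
    for d in models.spot_point(p,l)[:2]: print(l,np.round(d['centre']),round(d['confidence'],2),at_z(p,d['centre'],z))
E
```

```text
time_s: 11.28
eef_pos: [554.0, 48.3, 155.6]
ee_rot: [-0.445, 0.444, -0.549, 0.551]
force: [5.0, -5.0, -1.6]
grip_width: 0.273
t 11.28 pos [554.   48.3 155.6] F [ 5.  -5.  -1.6] grip 0.273 jawdeg -12.1 j6 0.09
Ftool [3.9 1.6 6. ]
pin_head [537. 254.] 0.84 [631.3  55.2 180. ]
```

```bash
sed -i 's/>9/>13/' chk.py
python3 -m crank '[{"dp":[0.4,0,-1],"roll":0,"gripper":185},{"dp":[0.7,0,-2],"roll":0,"gripper":185},{"dp":[1,0,-3],"roll":0,"gripper":185},{"dp":[1.4,0,-4],"roll":0,"gripper":185},{"dp":[1.7,0,-4.8],"roll":0,"gripper":185}]' >/dev/null && python3 chk.py && 
python3 -m crank '[{"dp":[0.3,0,-1],"roll":0,"gripper":185},{"dp":[0.5,0,-2],"roll":0,"gripper":185},{"dp":[0.7,0,-3],"roll":0,"gripper":185},{"dp":[1,0,-4],"roll":0,"gripper":185},{"dp":[1.2,0,-4.9],"roll":0,"gripper":185}]' >/dev/null && python3 chk.py && 
python3 -m crank '[{"dp":[0.2,0,-1],"roll":0,"gripper":185},{"dp":[0.4,0,-2],"roll":0,"gripper":185},{"dp":[0.5,0,-3],"roll":0,"gripper":185},{"dp":[0.7,0,-4],"roll":0,"gripper":185},{"dp":[0.8,0,-5],"roll":0,"gripper":185}]' >/dev/null && python3 chk.py && 
python3 -m crank '[{"dp":[0.1,0,-1],"roll":0,"gripper":185},{"dp":[0.2,0,-2],"roll":0,"gripper":185},{"dp":[0.3,0,-3],"roll":0,"gripper":185},{"dp":[0.3,0,-4],"roll":0,"gripper":185},{"dp":[0.4,0,-5],"roll":0,"gripper":185}]' >/dev/null && python3 chk.py
```

```text
t 11.85 pos [549.   47.9 155.7] F [ 4.3 -4.5 -0.9] grip 0.273 jawdeg -12.1 j6 0.09
Ftool [3.5 0.9 5.1]
t 12.27 pos [543.9  47.8 155.7] F [ 3.6 -4.1  0.3] grip 0.273 jawdeg -12.0 j6 0.08
Ftool [ 3.3 -0.3  4.4]
t 12.68 pos [538.4  48.7 155.4] F [ 2.7 -2.9  0.9] grip 0.273 jawdeg -12.0 j6 0.08
Ftool [ 2.3 -0.8  3.2]
t 13.1 pos [533.3  49.5 155.2] F [ 2.6 -2.9 -0.1] grip 0.275 jawdeg -12.0 j6 0.08
Ftool [2.3 0.1 3.2]
```

```bash

python3 -m crank '[{"dp":[0,0,-1],"roll":0,"gripper":185},{"dp":[0,0,-2],"roll":0,"gripper":185},{"dp":[0,0,-3],"roll":0,"gripper":185},{"dp":[0,0,-4],"roll":0,"gripper":185},{"dp":[0,0,-5],"roll":0,"gripper":185}]' >/dev/null && python3 chk.py && 
python3 -m crank '[{"dp":[-0.1,0,-1],"roll":0,"gripper":185},{"dp":[-0.2,0,-2],"roll":0,"gripper":185},{"dp":[-0.3,0,-3],"roll":0,"gripper":185},{"dp":[-0.4,0,-4],"roll":0,"gripper":185},{"dp":[-0.5,0,-5],"roll":0,"gripper":185}]' >/dev/null && python3 chk.py && 
python3 -m crank '[{"dp":[-0.2,0,-1],"roll":0,"gripper":185},{"dp":[-0.4,0,-2],"roll":0,"gripper":185},{"dp":[-0.6,0,-3],"roll":0,"gripper":185},{"dp":[-0.8,0,-4],"roll":0,"gripper":185},{"dp":[-1,0,-4.9],"roll":0,"gripper":185}]' >/dev/null && python3 chk.py && 
python3 -m crank '[{"dp":[-0.3,0,-1],"roll":0,"gripper":185},{"dp":[-0.5,0,-2],"roll":0,"gripper":185},{"dp":[-0.8,0,-3],"roll":0,"gripper":185},{"dp":[-1.1,0,-4],"roll":0,"gripper":185},{"dp":[-1.3,0,-4.9],"roll":0,"gripper":185}]' >/dev/null && python3 chk.py
```

```text
t 13.52 pos [528.4  50.5 155.2] F [ 2.8 -3.3  0.1] grip 0.276 jawdeg -12.0 j6 0.08
Ftool [ 2.7 -0.1  3.4]
t 13.93 pos [523.5  52.2 155.3] F [ 3.3 -2.6 -0.5] grip 0.272 jawdeg -12.0 j6 0.09
Ftool [1.9 0.5 3.8]
t 14.35 pos [519.3  53.9 155.3] F [ 4.5 -3.5 -1.7] grip 0.277 jawdeg -12.0 j6 0.09
Ftool [2.5 1.7 5.1]
t 14.77 pos [517.5  54.4 155.5] F [ 22.4 -13.  -14. ] grip 0.277 jawdeg -12.1 j6 0.09
Ftool [ 8.  14.2 24.5]
```

The force rose to 24 N and the tool stalled, about 54 degrees in, so the pin has probably dropped. I relieve the push, open, rise and look.

```bash

python3 -m crank '[{"dp":[1,0,3],"roll":0,"gripper":185},{"dp":[1,0,5],"roll":0,"gripper":185},{"dp":[1,0,5],"roll":0,"gripper":140},{"dp":[1,0,5],"roll":0,"gripper":120},{"dp":[1,0,5],"roll":0,"gripper":120},{"dp":[1,-30,5],"roll":0,"gripper":120},{"dp":[1,-65,5],"roll":0,"gripper":120},{"dp":[1,-100,5],"roll":0,"gripper":120},{"dp":[1,-100,5],"roll":0,"gripper":200},{"dp":[1,-100,5],"roll":0,"gripper":255}]'
python3 - <<'E'
from h import *
np.set_printoptions(precision=1,suppress=True)
st()
q=eyes.capture('side');p=eyes.capture('wrist');t=eyes.capture('top')
a=cv2.resize(q['color'][100:220,290:420],(422,390),interpolation=cv2.INTER_CUBIC)
b=cv2.resize(p['color'],(370,231)); b=np.vstack([b,np.zeros((159,370,3),np.uint8)])
cv2.imwrite('pics/i.png',np.hstack([a,b])[:,:,::-1])
for c,x in ((p,'w'),(t,'t'),(q,'s')):
  for l,z in(('cap_centre',113),('pin_head',165)):
    for d in models.spot_point(c,l)[:2]: print(x,l,np.round(d['centre']),round(d['confidence'],2),at_z(c,d['centre'],z))
E
```

```text
time_s: 15.6
eef_pos: [519.6, 54.4, 256.8]
ee_rot: [-0.446, 0.444, -0.549, 0.55]
force: [-0.3, -0.2, -1.2]
grip_width: 0.258
t 15.6 pos [519.6  54.4 256.8] F [-0.3 -0.2 -1.2] grip 0.258 jawdeg -12.0 j6 0.09
w cap_centre [336. 118.] 0.56 [546.2 109.3 113. ]
w cap_centre [427. 101.] 0.38 [619.5 107.4 113. ]
w pin_head [427. 101.] 0.93 [602.5 110.7 165. ]
w pin_head [295. 336.] 0.88 [481.4 -43.2 165. ]
t cap_centre [256. 191.] 0.57 [544.4 107.  113. ]
t pin_head [300. 138.] 0.67 [673.3  -4.4 165. ]
t pin_head [338. 227.] 0.51 [ 447.7 -106.4  165. ]
s cap_centre [345. 170.] 0.76 [548.4 112.2 113. ]
s pin_head [261. 222.] 0.74 [ 561.6 -356.8  165. ]
s pin_head [253. 215.] 0.71 [ 530.7 -338.6  165. ]
```

View pics/i.png

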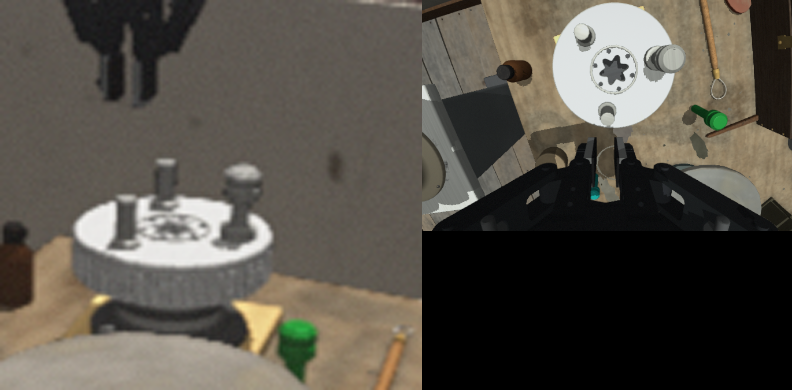

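The pin has dropped: in the side crop the head at (243,180) stands much closer to the bush. The cap has turned so that the bush is at about (602,110). I press the head down with closed fingertips.

```bash
python3 - <<'E'
from h import *
dp((602.3,110,215))
E
```

```text
dp to (602.3, 110, 215) [-71.8  39.8  69.7]
```

```bash

python3 -m crank '[{"dp":[-25,0,23],"roll":0,"gripper":255},{"dp":[-50,0,46],"roll":0,"gripper":255},{"dp":[-72,0,70],"roll":0,"gripper":255},{"dp":[-72,0,70],"roll":0,"gripper":255},{"dp":[-72,20,70],"roll":0,"gripper":255},{"dp":[-72,40,70],"roll":0,"gripper":255},{"dp":[-72,40,70],"roll":0,"gripper":255},{"dp":[-72,40,70],"roll":0,"gripper":255}]'
python3 - <<'E'
from h import *
np.set_printoptions(precision=1,suppress=True)
st(); dp((602.3,110,172))
q=eyes.capture('side');p=eyes.capture('wrist')
a=cv2.resize(q['color'][100:220,290:420],(422,390),interpolation=cv2.INTER_CUBIC)
b=cv2.resize(p['color'],(370,231)); b=np.vstack([b,np.zeros((159,370,3),np.uint8)])
cv2.imwrite('pics/j.png',np.hstack([a,b])[:,:,::-1])
E
```

```text
time_s: 16.72
eef_pos: [602.4, 109.9, 214.9]
ee_rot: [0.444, -0.445, 0.55, -0.549]
force: [0.4, 0.1, 0.3]
grip_width: -0.0
t 16.72 pos [602.4 109.9 214.9] F [0.4 0.1 0.3] grip -0.0 jawdeg -12.0 j6 0.2
dp to (602.3, 110, 172) [-0.1 42.9 -0. ]
```

View pics/j.png

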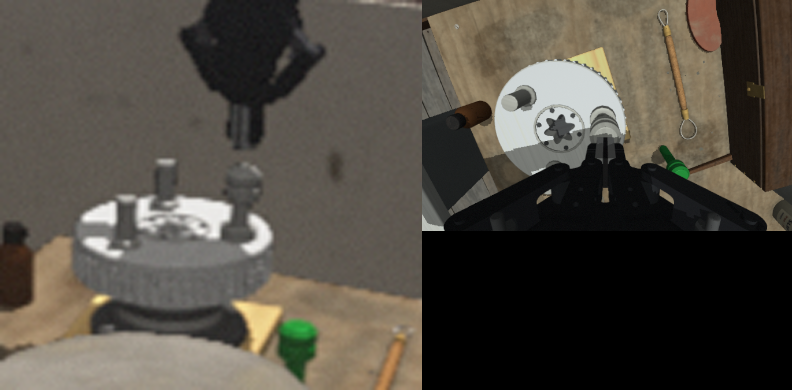

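The fingertips are above the head and in line with it (wrist crop x = 605). I press now.

```bash

python3 -m crank '[{"dp":[0,8,0],"roll":0,"gripper":255},{"dp":[0,14,0],"roll":0,"gripper":255},{"dp":[0,17,0],"roll":0,"gripper":255},{"dp":[0,20,0],"roll":0,"gripper":255},{"dp":[0,22,0],"roll":0,"gripper":255},{"dp":[0,24,0],"roll":0,"gripper":255}]'
python3 -m crank '[{"dp":[0,2,0],"roll":0,"gripper":255},{"dp":[0,4,0],"roll":0,"gripper":255},{"dp":[0,6,0],"roll":0,"gripper":255},{"dp":[0,8,0],"roll":0,"gripper":255},{"dp":[0,8,0],"roll":0,"gripper":255}]'
```

```text
time_s: 17.32
eef_pos: [603.4, 110.4, 193.4]
ee_rot: [-0.446, 0.444, -0.549, 0.55]
force: [-3.8, 1.3, 14.8]
grip_width: 0.001
time_s: 17.73
eef_pos: [602.8, 110.4, 184.2]
ee_rot: [-0.445, 0.445, -0.55, 0.55]
force: [-2.7, 1.2, 5.2]
grip_width: 0.003
```

```bash

python3 -m crank '[{"dp":[0,2,0],"roll":0,"gripper":255},{"dp":[0,4,0],"roll":0,"gripper":255},{"dp":[0,6,0],"roll":0,"gripper":255},{"dp":[0,8,0],"roll":0,"gripper":255},{"dp":[0,8,0],"roll":0,"gripper":255}]'
python3 -m crank '[{"dp":[0,1,0],"roll":0,"gripper":255},{"dp":[0,2,0],"roll":0,"gripper":255},{"dp":[0,2,0],"roll":0,"gripper":255}]'
```

```text
time_s: 18.15
eef_pos: [602.7, 110.4, 175.9]
ee_rot: [0.445, -0.445, 0.55, -0.55]
force: [-3.0, 2.1, 4.6]
grip_width: 0.001
time_s: 18.4
eef_pos: [602.7, 110.4, 174.1]
ee_rot: [0.445, -0.445, 0.55, -0.55]
force: [-2.3, 1.6, 5.8]
grip_width: -0.003
```

```bash

python3 -m crank '[{"dp":[0,1,0],"roll":0,"gripper":255},{"dp":[0,2,0],"roll":0,"gripper":255},{"dp":[0,3,0],"roll":0,"gripper":255},{"dp":[0,3,0],"roll":0,"gripper":255}]'
```

```text
time_s: 18.73
eef_pos: [602.9, 110.7, 173.6]
ee_rot: [-0.446, 0.444, -0.549, 0.55]
force: [-9.8, 2.5, 22.2]
grip_width: 0.0
```

It stops at 173.6, where 173 is expected. One slightly firmer press, then I withdraw and look.

```bash

python3 -m crank '[{"dp":[0,1,0],"roll":0,"gripper":255},{"dp":[0,1.5,0],"roll":0,"gripper":255},{"dp":[0,1.5,0],"roll":0,"gripper":255}]'
python3 -m crank '[{"dp":[0,-10,0],"roll":0,"gripper":255},{"dp":[0,-45,0],"roll":0,"gripper":255},{"dp":[0,-80,0],"roll":0,"gripper":255},{"dp":[30,-110,0],"roll":0,"gripper":255},{"dp":[60,-120,0],"roll":0,"gripper":255},{"dp":[60,-120,0],"roll":0,"gripper":255},{"dp":[60,-120,0],"roll":0,"gripper":255}]'
python3 - <<'E'
from h import *
st()
q=eyes.capture('side');p=eyes.capture('wrist')
a=cv2.resize(q['color'][100:220,290:420],(422,390),interpolation=cv2.INTER_CUBIC)
b=cv2.resize(p['color'],(370,231)); b=np.vstack([b,np.zeros((159,370,3),np.uint8)])
cv2.imwrite('pics/k.png',np.hstack([a,b])[:,:,::-1])
E
```

```text
time_s: 18.98
eef_pos: [603.0, 110.8, 173.5]
ee_rot: [-0.446, 0.444, -0.549, 0.55]
force: [-13.4, 1.1, 30.6]
grip_width: 0.002
time_s: 19.57
eef_pos: [590.3, 50.4, 289.4]
ee_rot: [-0.445, 0.444, -0.55, 0.55]
force: [-0.2, -0.0, 0.7]
grip_width: 0.001
t 19.57 pos [590.3  50.4 289.4] F [-0.2 -0.   0.7] grip 0.001 jawdeg -12.2 j6 0.1
```

View pics/k.png

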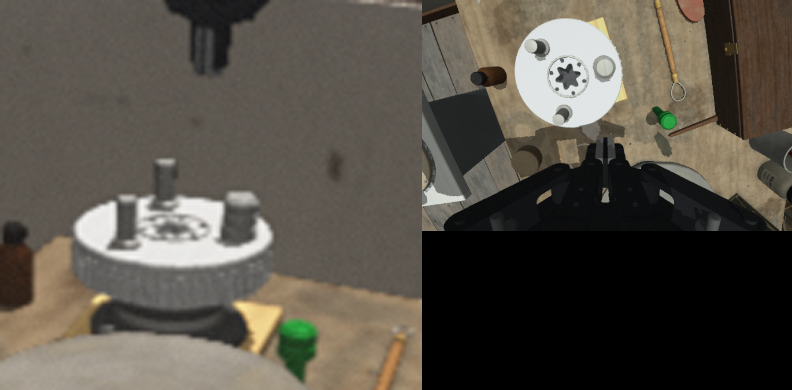

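The head now sits flat on the bush (side crop (240,215)), with no shank showing and the arm clear. I hand in.

```bash
python3 -c "
from rig import ctrl
print(ctrl.finish_job())"
```

```text
the job is handed in; nothing more can be done
None
```

The cap is locked, and I handed the job in at about 20 s of the 54 s.

- **Pin:** I took the larger grey pin from the rack, stood it in the bush and let go. It stood upright there.
- **Turning:** I pushed post_b clockwise with the fingers loosely round it. At about 54 degrees the push rose to 24 N and the cap held. A picture then showed the pin had dropped.
- **Pressing home:** I pressed the head down with closed fingertips. The plunger gave way at about 15 N. The pin stopped hard with the fingertips at 151.5 mm, where 151 mm is expected. Pressing harder, from 22 to 31 N, moved it only 0.1 mm.
- **Last check:** the final pictures show the head flat on the bush with no shank visible, and the arm clear of everything. I steered clear of the bystanders, and the mould, bottle and look-alike pins in view look undisturbed. I did not measure their positions again.

No check failed. The camera estimates of the cap's position differed by up to about 10 mm between views, so I used a fitted centre. The force felt at the post located the hole.

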